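# Fetch the rear glue-up weight from a full hook

### The arm

A 6-joint arm with a two-finger parallel gripper is mounted at the origin on the work surface. World frame = base frame: x ahead of the robot, y to its left, z up, the work surface at z = 0. Lengths are in m, angles in rad, forces in N, time in s.
With the tool pointing down it reaches from about 0.35 to 0.975 m from the base axis. Payload 4.9 kg.
Tool frame: the origin (TCP) lies at the very end of the fingers, on their centre line; the grasp point (between the pads) lies 19 mm behind it (manip.tcp_to_grasp is the distance from the TCP to the grasp point, in m); z points along the fingers, y is the direction in which the jaws open and shut (so a half turn about z gives the same grasp; the last joint's range is limited). The gripper opens to 85 mm and grips with 20 to 120 N. Pads are 22 mm wide; open, the fingers measure 114 mm over their backs; the gripper's body (76 mm by 85 mm) begins 54 mm behind the grasp point. The pads swing forward as they close: fully open they stand 13 mm farther back than shut.
Start: joints at [-1.274, 0.053, 1.613, -0, 1.476, -0.119], TCP at [0.252, -0.572, 0.231] pointing down, gripper open.
Joint ranges: [-3.01, 3.01], [-1.01, 2.22], [0.06, 2.58], [-1.02, 4.17], [0.09, 2.62], [-3.14, 3.14]. Speed limits (rad/s): [2.57, 2.57, 3.14, 3.14, 3.14, 3.14].

### API

Orientations are given as a unit quaternion [w, x, y, z].
In Python, from plant import sensors, cams, job, finder, manip gives the robot as it stands.
- The arm moves only by the shell command python3 -m pendant 'ROWS'. ROWS is JSON, a list of rows, each an object of numbers: "wx", "wy", "wz": the turn, a rotation vector about the tool's x, y, z in degrees; "dx", "dy", "dz": the shift along the tool's x, y, z in m; "hand": the gripper's target within -1 to 1 (fully open at 1, half-way at 0, shut at -1). A call has 1 to 20 rows; each row is the pose to reach, as a shift and turn from the pose commanded when the call began, along the tool's axes at that moment; what a row does not reach only later rows make up. A row lasts 1/12 s, in which the tool goes at most 41.7 mm and 7.16 degrees, less where a joint would pass 70% of its speed; a pose out of reach is approached as far as the arm can. A call with a gripper value outside its range is refused whole. The fingers move at their own pace and stop on an object; the grip force is fixed at half the most. Time passes only in rows, so rows that repeat a pose let the fingers close. It gives the time, the measured TCP pose, the force and the opening at its end, in the units of the state.
- sensors.state(): the state, without advancing time (a new reading comes with each control period).
- cams.grab_frame(name): name is "scene" or "top" or "wrist"; returns (picture, depth): 400x640x3 uint8, red, green, blue; 400x640 float32, m along the optical axis (not along the pixel's ray), 0 where there is no reading.
- cams.calibration(name): a dict with "fov_y" (degrees; the focal length in pixels is half the picture's height over the tangent of half this angle, whatever the lens; pixels are square), "cx", "cy" (the principal point, pixels), "pose" (4x4, takes a point from camera to world coordinates); the wrist camera has in their place "hand_eye" (4x4, takes a point from camera to tool coordinates, whose origin is the TCP and whose axes are the flange's). Camera axes: x right, y down, z forward; pixel columns grow to the right and rows downward; lengths in m; the calibration is good to about 2 mm. A picture is of the moment at which its call begins: read the wrist's pose just before it. calibration takes no time and is no camera call.
- job.job_done(): hands the job in, once; it reports no verdict.
Trained networks look in the newest picture that a camera, given by its name, has taken for a name from the list of things; names that differ only in an ending like _2 or _b are one class to them, and where a whole thing is asked for, a point or a joint stands for the part that bears it (a point fixed in the world has none). Each returns a list of dicts, best first, with "score" (0 to 1); they miss things now and then, are a little off and sometimes report something else, mostly with a low value. They report only what shows in the picture. A call takes as long as a camera call. They do not tell look-alikes from the thing itself.
- finder.look_for(camera, thing): "position" ([x, y, z] in m, in world coordinates, good to about 4 mm: the middle of the surface that is visible of it).
The state is a dict: "time": time; "joint_pos": joint angles; "joint_vel": joint speeds; "joint_efforts": joint torques, N m; "tool_pos": TCP position; "tool_rot": TCP orientation; "contact_force": force on the tool from outside, world axes, zero at the start; "ft_torque": the same for the moment, N m; "gripper_width": opening from 0.0 (shut) to 1.0 (fully open).
Only numpy, scipy, OpenCV 4.12 (cv2) and the standard library are available. Lean on these libraries where they do the work, as an engineer would, in place of code of your own. Each camera call takes 0.05 s, during which the arm holds its last target. There are 200 camera calls.

### The job

The square weight is needed on the veneer patch, but it hangs at the back of its hook with the round weight in front of it. First hang the round weight on the empty spare hook, then take the square weight off and set it gently, upright, in the middle of the pale veneer patch on the dark wooden panel.

Things in the scene. Friction and masses are not known exactly. Their poses are not given: they have to be found in the camera images.
- round_weight_mid (a point): Front weight on the full hook: dark steel disc, 50 mm across, 28 mm high, with a closed steel loop on top; 84 mm high in all, 0.45 kg. Point: centre, 42 mm above the underside. Loop lies in its y-z plane: straps 14 mm deep (x), 44 mm over outer faces (y), up to 31 mm above the point, then a roof; grip across the straps, 16 mm above the point. The hook's tip is 38 mm along its -x.
- square_weight_mid (a point): Rear weight, 60 mm behind the round one: dark steel block 46 x 46 x 28 mm with the same loop, height, mass, axes, grip place and centre point. The full hook (not listed, same shape as the spare) points along its -x; the tip is 98 mm that way. The loop's window is 32 mm wide (y), from 14 mm below to 35 mm above the point; a hook's bar runs through it along x, its axis 31 mm above the point.
- spare_hook: Empty fixed hook stand: wooden foot, 8 mm steel rod post bent to a level bar along its -x (towards the robot). Origin: on the bench at the post. Bar axis at y = 0, 170 mm up, to x = -145 mm, then a tip at x = -150 mm, top 188 mm up. A hung weight's point is 139 mm up; to pass the tip raise it 28 mm (15 to 36 will do) and keep it so until its point is 25 mm beyond the tip.
- panel: Fixed dark wooden drawer front, 160 x 150 mm (x, y), 18 mm thick, lying on the bench, with a pale square veneer patch 70 x 70 mm at its middle. Origin: on the bench under the patch's middle; z up. The patch's top is 20 mm above the bench, so a weight standing on it has its point 62 mm up. The weight may be turned any way about the vertical.
Not all that is in view belongs to the job. What is shaped like the part that bears round_weight_mid but pink is not meant.

How it is judged:
On the way, in this order (a step that is already met when the one before it is completed fails the run):
1. the round weight hangs on the spare hook, let go (x of round_weight_mid in the frame of spare_hook between -0.145 and -0.008 m and y of round_weight_mid in the frame of spare_hook between -0.02 and 0.02 m and height (world z) of round_weight_mid between 0.125 and 0.15 m and contact force between round_weight and spare_hook above 1 N and contact force between round_weight and the fingers below 0.1 N), for 0.2 s.
2. the square weight stands on the patch, let go (horizontal distance between square_weight_mid and panel below 0.015 m and height (world z) of square_weight_mid below 0.067 m and angle between square_weight_mid's own z axis and vertical below 0.15 rad and contact force between square_weight and the fingers below 0.1 N), for 0.2 s.
At the end, for the whole second after the job is handed in: The round weight hangs by its stirrup on the spare hook's bar, between post and tip, and the square weight stands upright (within 8 degrees) and at rest on the veneer patch, its centre within 15 mm of the patch's middle (x of round_weight_mid in the frame of spare_hook between -0.145 and -0.008 m and y of round_weight_mid in the frame of spare_hook between -0.02 and 0.02 m and height (world z) of round_weight_mid between 0.125 and 0.15 m and contact force between round_weight and spare_hook above 1 N and horizontal distance between square_weight_mid and panel below 0.015 m and height (world z) of square_weight_mid between 0.057 and 0.067 m and angle between square_weight_mid's own z axis and vertical below 0.15 rad and linear speed of square_weight below 0.03 m/s); the robot touches nothing.
It fails at once if the square weight is dropped or banged onto the panel (more than 80 N) (contact force between square_weight and panel above 80 N).
It also fails if it takes over 72 s, if anything falls off the work surface, if the arm or the gripper's body presses on something with over 40 N, if the wrist force passes 120 N, or if a joint passes its speed limit or range.

## Working session

There is one attempt and no reset: what is moved stays moved. The work goes in short steps, Python scripts to look and compute and a shell command to move; the robot and the scene stay as the last step left them, time stands still between calls to the robot, and variables do not carry over. Pictures are saved under pics/ and viewed, about 8 in all and at most 12, crops included, and the job is handed in when it is done.

```bash
ls; mkdir -p pics
cat > h.py <<'E'
import numpy as np,cv2
from plant import sensors,cams,job,finder,manip
from scipy.spatial.transform import Rotation as R
def tool():
    s=sensors.state();q=s['tool_rot'];T=np.eye(4);T[:3,:3]=R.from_quat([q[1],q[2],q[3],q[0]]).as_matrix();T[:3,3]=s['tool_pos'];return T
def grab(n):
    T=tool();p,d=cams.grab_frame(n);c=cams.calibration(n)
    P=np.array(c['pose']) if 'pose' in c else T@np.array(c['hand_eye'])
    f=p.shape[0]/2/np.tan(np.radians(c['fov_y'])/2)
    v,u=np.mgrid[:p.shape[0],:p.shape[1]]
    X=np.stack([(u-c['cx'])/f*d,(v-c['cy'])/f*d,d],-1)@P[:3,:3].T+P[:3,3]
    X[d==0]=np.nan
    return p,d,X,P,f,c
def save(n,p): cv2.imwrite('pics/'+n,cv2.cvtColor(p,cv2.COLOR_RGB2BGR))
def proj(x,P,f,c):
    y=(np.asarray(x)-P[:3,3])@P[:3,:3];return [round(float(f*y[0]/y[2]+c['cx'])),round(float(f*y[1]/y[2]+c['cy']))]
E
python3 - <<'E'
from h import *
np.set_printoptions(precision=4,suppress=True)
T=tool();print(T,manip.tcp_to_grasp)
for n in('scene','top'):
    p,d,X,P,f,c=grab(n);save(n+'1.png',p);np.savez(n,X=X,p=p);print(n,P[:3,3],f)
    for t in('round_weight_mid','square_weight_mid','spare_hook','panel'):
        for r in finder.look_for(n,t)[:3]:print(t,round(r['score'],2),np.round(r['position'],3),proj(r['position'],P,f,c))
E
```

```text
pics
[[ 0.9148  0.4039 -0.0006  0.2523]
 [ 0.4039 -0.9148  0.0019 -0.5712]
 [ 0.0003 -0.002  -1.      0.2301]
 [ 0.      0.      0.      1.    ]] 0.0187
scene [ 0.9126 -0.4756  0.6143] 395.3375265030273
round_weight_mid 0.64 [0.586 0.16  0.122] [362, 165]
round_weight_mid 0.45 [0.593 0.262 0.014] [382, 182]
square_weight_mid 0.87 [0.639 0.167 0.122] [386, 172]
spare_hook 0.85 [ 0.704 -0.181  0.02 ] [315, 335]
panel 0.56 [ 0.457 -0.003  0.018] [271, 218]
top [0.4799 0.0162 0.9852] 392.95656294552265
round_weight_mid 0.9 [0.587 0.27  0.028] [227, 208]
round_weight_mid 0.68 [0.571 0.176 0.123] [258, 210]
square_weight_mid 0.88 [0.637 0.176 0.123] [258, 180]
spare_hook 0.92 [ 0.689 -0.18   0.016] [408, 163]
panel 0.89 [0.445 0.    0.014] [339, 263]
panel 0.57 [0.635 0.176 0.122] [258, 181]
```

View pics/scene1.png

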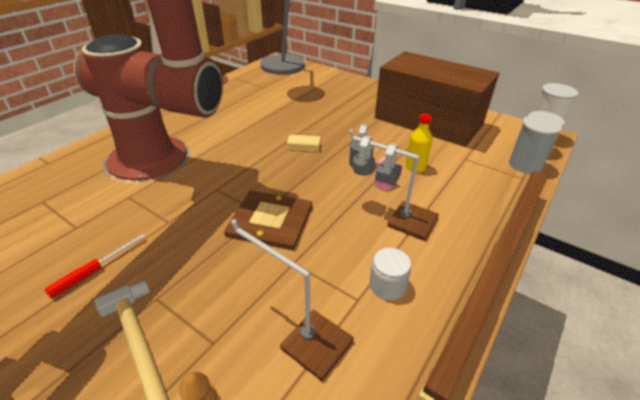

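View pics/top1.png

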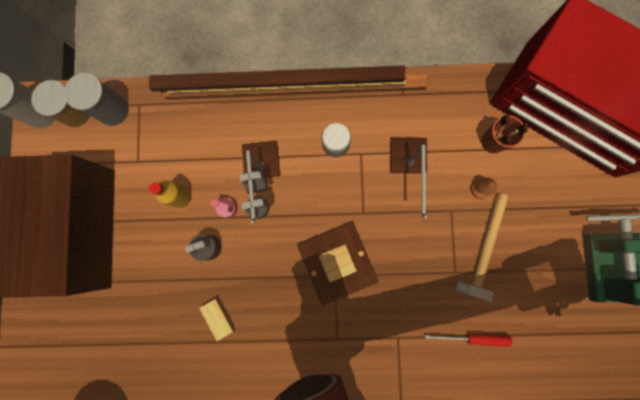

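Top view: the full hook carries two weights, front round at (257,210) and rear square at (258,180). The spare hook's foot is at (408,155), with its bar at (424,145–215). The panel is at (339,263).
Things that could be taken for the round weight are the pink one at (223,206) and a loose dark one on the bench at (203,246). By the description, the one I want is at (257,210), at the front of the hook.

Run:
```python
from h import *
np.set_printoptions(precision=4,suppress=True)
for n in('scene','top'):
    D=np.load(n+'.npz');X=D['X'];p=D['p'].astype(int)
    if n=='scene': save('crop1.png',cv2.resize(D['p'][110:230,330:450],None,fx=4,fy=4,interpolation=cv2.INTER_CUBIC))
    print(n)
    for nm,(x0,x1,y0,y1) in dict(spare=(.5,.75,-.27,-.1),full=(.5,.75,.1,.23)).items():
        m=(X[...,0]>x0)&(X[...,0]<x1)&(X[...,1]>y0)&(X[...,1]<y1)
        b=m&(X[...,2]>.16)&(X[...,2]<.178);B=X[b]
        if len(B)<5: print(nm,len(B));continue
        l=cv2.fitLine(B[:,:2].astype(np.float32),cv2.DIST_HUBER,0,.01,.01).ravel()
        s=(B[:,:2]-l[2:])@l[:2];print(nm,len(B),'dir deg',np.degrees(np.arctan2(l[1],l[0])),'ends',l[2:]+l[:2]*s.min(),l[2:]+l[:2]*s.max(),'z',np.median(B[:,2]))
        t=m&(X[...,2]>.18);print(' tip',t.sum(),X[t].mean(0) if t.any() else '')
    m=(X[...,2]>.005)&(X[...,2]<.03)&(abs(X[...,0]-.45)<.12)&(abs(X[...,1])<.12)
    r=cv2.minAreaRect(X[m][:,:2].astype(np.float32));print('panel',r)
    br=m&(p.sum(-1)>380)&(p[...,0]>170);br&=np.hypot(X[...,0]-r[0][0],X[...,1]-r[0][1])<.06
    print('patch',br.sum(),cv2.minAreaRect(X[br][:,:2].astype(np.float32)),X[br].mean(0))
```

```text
scene
spare 490 dir deg -2.7872727 ends [ 0.541  -0.1771] [ 0.6951 -0.1846] z 0.17202492982844217
 tip 28 [ 0.5431 -0.1764  0.1843]
full 441 dir deg 5.488854 ends [0.5418 0.1719] [0.6955 0.1866] z 0.17146895127870054
 tip 19 [0.5681 0.1775 0.183 ]
panel ((0.44740816950798035, 0.003988161683082581), (0.16057883203029633, 0.15330438315868378), 20.6600284576416)
patch 452 ((0.4572920799255371, -0.01461329311132431), (0.08302478492259979, 0.07097375392913818), 36.5281867980957) [ 0.4535 -0.0107  0.0191]
top
spare 276 dir deg -2.723823 ends [ 0.5443 -0.1748] [ 0.6923 -0.1818] z 0.17426649652912535
 tip 18 [ 0.5411 -0.1747  0.1864]
full 408 dir deg 3.942218 ends [0.5441 0.1761] [0.6921 0.1863] z 0.17451568365584014
 tip 81 [0.5963 0.181  0.1825]
panel ((0.45182013511657715, 0.0021539852023124695), (0.23298747837543488, 0.23639601469039917), 87.4958267211914)
patch 423 ((0.45908108353614807, -0.020912528038024902), (0.07308632880449295, 0.06751333177089691), 31.01674461364746) [ 0.4525 -0.0116  0.0213]
```

View pics/crop1.png

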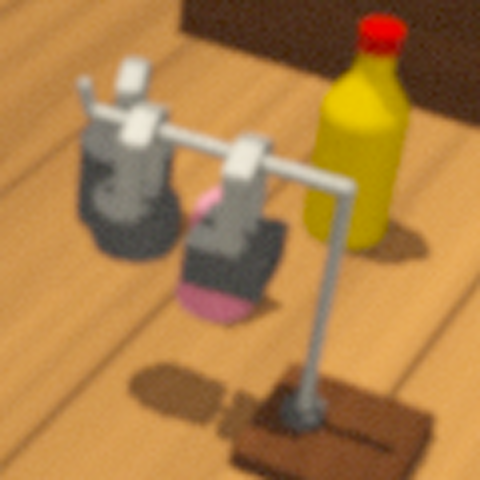

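The crop confirms it: the front disc at crop (140,210) is the round weight and the rear block at (235,250) is the square one. The pink look-alike stands behind them on the bench. Next I add a helper for tool-frame deltas and work out the first move, by way of a look at the panel.

```bash
cat >> h.py <<'E'
def go(x,y,z,yaw):
    T=tool();a=np.radians(yaw);c,s=np.cos(a),np.sin(a)
    G=np.array([[c,s,0],[s,-c,0],[0,0,-1]])
    print('d',np.round(T[:3,:3].T@(np.array([x,y,z])-T[:3,3]),4),'w',np.round(R.from_matrix(T[:3,:3].T@G).as_rotvec(degrees=True),2))
E
python3 - <<'E'
from h import *
np.set_printoptions(precision=4,suppress=True)
print(np.array(cams.calibration('wrist')['hand_eye']))
go(.42,-.03,.36,4.5)
E
```

```text
[[-0.0006 -0.9587 -0.2844  0.0721]
 [ 1.     -0.0009  0.0008  0.0006]
 [-0.001  -0.2844  0.9587 -0.1417]
 [ 0.      0.      0.      1.    ]]
d [ 0.3721 -0.4279 -0.1287] w [-0.01 -0.   19.32]
```

```bash
python3 -m pendant '[{"dx":0.372,"dy":-0.428,"dz":-0.129,"wz":19.3,"hand":1},{"dx":0.372,"dy":-0.428,"dz":-0.129,"wz":19.3,"hand":1},{"dx":0.372,"dy":-0.428,"dz":-0.129,"wz":19.3,"hand":1},{"dx":0.372,"dy":-0.428,"dz":-0.129,"wz":19.3,"hand":1},{"dx":0.372,"dy":-0.428,"dz":-0.129,"wz":19.3,"hand":1},{"dx":0.372,"dy":-0.428,"dz":-0.129,"wz":19.3,"hand":1},{"dx":0.372,"dy":-0.428,"dz":-0.129,"wz":19.3,"hand":1},{"dx":0.372,"dy":-0.428,"dz":-0.129,"wz":19.3,"hand":1},{"dx":0.372,"dy":-0.428,"dz":-0.129,"wz":19.3,"hand":1},{"dx":0.372,"dy":-0.428,"dz":-0.129,"wz":19.3,"hand":1},{"dx":0.372,"dy":-0.428,"dz":-0.129,"wz":19.3,"hand":1},{"dx":0.372,"dy":-0.428,"dz":-0.129,"wz":19.3,"hand":1},{"dx":0.372,"dy":-0.428,"dz":-0.129,"wz":19.3,"hand":1},{"dx":0.372,"dy":-0.428,"dz":-0.129,"wz":19.3,"hand":1},{"dx":0.372,"dy":-0.428,"dz":-0.129,"wz":19.3,"hand":1},{"dx":0.372,"dy":-0.428,"dz":-0.129,"wz":19.3,"hand":1},{"dx":0.372,"dy":-0.428,"dz":-0.129,"wz":19.3,"hand":1},{"dx":0.372,"dy":-0.428,"dz":-0.129,"wz":19.3,"hand":1},{"dx":0.372,"dy":-0.428,"dz":-0.129,"wz":19.3,"hand":1},{"dx":0.372,"dy":-0.428,"dz":-0.129,"wz":19.3,"hand":1}]'
python3 - <<'E'
from h import *
np.set_printoptions(precision=4,suppress=True)
p,d,X,P,f,c=grab('wrist');save('w1.png',p);np.savez('w1',X=X,p=p)
for r in finder.look_for('wrist','panel')[:2]:print(r['score'],np.round(r['position'],3),proj(r['position'],P,f,c))
go(.582,.1765,.26,4.5)
E
```

```text
d [ 0.6037 -0.5514 -0.0287] w [ 0.01 -0.   19.32]invalid input
```

View pics/w1.png

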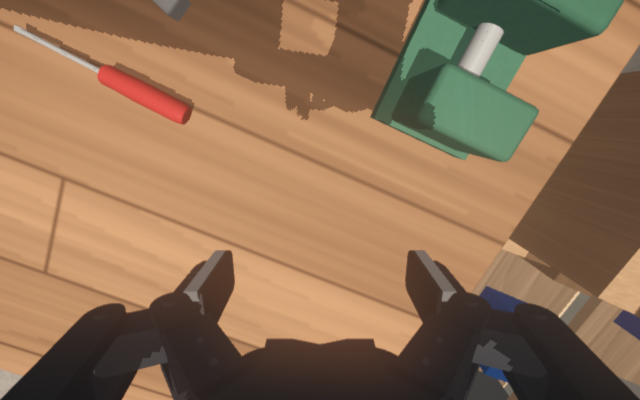

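The call was refused ("invalid input"), so nothing moved; the picture shows only the start pose. I'll retry with all seven keys in every row.

```bash
python3 -m pendant '[{"wx":0,"wy":0,"wz":5,"dx":0.03,"dy":-0.03,"dz":-0.01,"hand":1},{"wx":0,"wy":0,"wz":10,"dx":0.06,"dy":-0.06,"dz":-0.03,"hand":1}]'; python3 -m pendant --help | head -20
python3 -c "
from h import *
go(.42,-.03,.36,4.5)"
```

```text
time: 0.77
tool_pos: [0.2799, -0.4972, 0.255]
tool_rot: [-0.003, 0.993, 0.117, -0.001]
contact_force: [0.4, 0.7, 0.3]
gripper_width: 0.999
d [ 0.2447 -0.4226 -0.1024] w [-0.38  0.07  8.93]invalid input: not JSON, or not a number
```

```bash
python3 -m pendant '[{"wx":0,"wy":0,"wz":5,"dx":0.02,"dy":-0.034,"dz":-0.01,"hand":1},{"wx":0,"wy":0,"wz":9,"dx":0.245,"dy":-0.423,"dz":-0.102,"hand":1},{"wx":0,"wy":0,"wz":9,"dx":0.245,"dy":-0.423,"dz":-0.102,"hand":1},{"wx":0,"wy":0,"wz":9,"dx":0.245,"dy":-0.423,"dz":-0.102,"hand":1},{"wx":0,"wy":0,"wz":9,"dx":0.245,"dy":-0.423,"dz":-0.102,"hand":1},{"wx":0,"wy":0,"wz":9,"dx":0.245,"dy":-0.423,"dz":-0.102,"hand":1},{"wx":0,"wy":0,"wz":9,"dx":0.245,"dy":-0.423,"dz":-0.102,"hand":1},{"wx":0,"wy":0,"wz":9,"dx":0.245,"dy":-0.423,"dz":-0.102,"hand":1},{"wx":0,"wy":0,"wz":9,"dx":0.245,"dy":-0.423,"dz":-0.102,"hand":1},{"wx":0,"wy":0,"wz":9,"dx":0.245,"dy":-0.423,"dz":-0.102,"hand":1},{"wx":0,"wy":0,"wz":9,"dx":0.245,"dy":-0.423,"dz":-0.102,"hand":1},{"wx":0,"wy":0,"wz":9,"dx":0.245,"dy":-0.423,"dz":-0.102,"hand":1},{"wx":0,"wy":0,"wz":9,"dx":0.245,"dy":-0.423,"dz":-0.102,"hand":1},{"wx":0,"wy":0,"wz":9,"dx":0.245,"dy":-0.423,"dz":-0.102,"hand":1},{"wx":0,"wy":0,"wz":9,"dx":0.245,"dy":-0.423,"dz":-0.102,"hand":1},{"wx":0,"wy":0,"wz":9,"dx":0.245,"dy":-0.423,"dz":-0.102,"hand":1},{"wx":0,"wy":0,"wz":9,"dx":0.245,"dy":-0.423,"dz":-0.102,"hand":1}]'
python3 - <<'E'
from h import *
np.set_printoptions(precision=4,suppress=True)
p,d,X,P,f,c=grab('wrist');save('w2.png',p);np.savez('w2',X=X,p=p)
for r in finder.look_for('wrist','panel')[:2]:print(r['score'],np.round(r['position'],3),proj(r['position'],P,f,c))
go(.582,.1765,.26,4.5)
E
```

```text
time: 2.18
tool_pos: [0.4173, -0.0307, 0.3598]
tool_rot: [-0.0, 0.999, 0.041, -0.0]
contact_force: [0.5, 0.1, -0.5]
gripper_width: 1.0
0.2 [0.576 0.17  0.124] [153, 20]
d [ 0.181  -0.193   0.0998] w [-0.01  0.04  0.16]
```

View pics/w2.png

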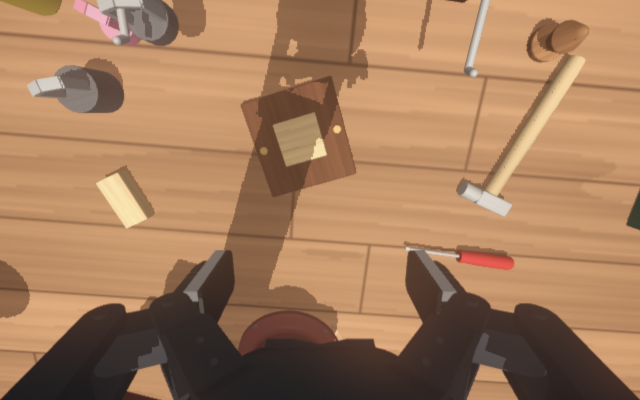

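The wrist picture shows the panel with corners at about (242,102), (330,78), (355,173) and (272,195). The patch corners are at (273,123), (318,113), (327,157) and (285,166).

```bash
python3 - <<'E'
from h import *
np.set_printoptions(precision=4,suppress=True)
D=np.load('w2.npz');X=D['X']
for n,q,z in(('panel',[(242,102),(330,78),(355,173),(272,195)],.018),('patch',[(273,123),(318,113),(327,157),(285,166)],.02)):
    q=np.array(q);m=np.zeros(X.shape[:2],np.uint8);cv2.fillPoly(m,[q],1)
    Y=X[(m>0)&(X[...,2]>.008)];r=cv2.minAreaRect(Y[:,:2].astype(np.float32));print(n,r,Y.mean(0),np.median(Y[:,2]))
E
python3 -m pendant '[{"wx":0,"wy":0,"wz":0,"dx":0.18,"dy":-0.193,"dz":0.06,"hand":1},{"wx":0,"wy":0,"wz":0,"dx":0.18,"dy":-0.193,"dz":0.06,"hand":1},{"wx":0,"wy":0,"wz":0,"dx":0.18,"dy":-0.193,"dz":0.06,"hand":1},{"wx":0,"wy":0,"wz":0,"dx":0.18,"dy":-0.193,"dz":0.06,"hand":1},{"wx":0,"wy":0,"wz":0,"dx":0.18,"dy":-0.193,"dz":0.06,"hand":1},{"wx":0,"wy":0,"wz":0,"dx":0.18,"dy":-0.193,"dz":0.06,"hand":1},{"wx":0,"wy":0,"wz":0,"dx":0.18,"dy":-0.193,"dz":0.06,"hand":1},{"wx":0,"wy":0,"wz":0,"dx":0.18,"dy":-0.193,"dz":0.06,"hand":1},{"wx":0,"wy":0,"wz":0,"dx":0.18,"dy":-0.193,"dz":0.06,"hand":1},{"wx":0,"wy":0,"wz":0,"dx":0.18,"dy":-0.193,"dz":0.06,"hand":1}]'
python3 - <<'E'
from h import *
np.set_printoptions(precision=4,suppress=True)
p,d,X,P,f,c=grab('wrist');save('w3.png',p);np.savez('w3',X=X,p=p)
for t in('round_weight_mid','square_weight_mid'):
  for r in finder.look_for('wrist',t)[:2]:print(t,round(r['score'],2),np.round(r['position'],3),proj(r['position'],P,f,c))
m=(X[...,0]>.5)&(X[...,0]<.72)&(X[...,1]>.1)&(X[...,1]<.24)
for a,b in((.16,.176),(.178,.184),(.1845,.195)):
    B=X[m&(X[...,2]>a)&(X[...,2]<b)];print(a,len(B), B.min(0) if len(B) else '', B.max(0) if len(B) else '',np.median(B,0))
E
```

```text
panel ((0.44762659072875977, 0.002040393650531769), (0.1578814536333084, 0.1476573348045349), 19.498971939086914) [0.4504 0.003  0.0174] 0.017295182847640617
patch ((0.44564828276634216, 0.0013182982802391052), (0.07300971448421478, 0.0744129940867424), 16.812850952148438) [0.4468 0.0011 0.0188] 0.018894579561826164
time: 3.12
tool_pos: [0.5808, 0.1769, 0.3003]
tool_rot: [0.0, 0.999, 0.041, -0.0]
contact_force: [0.3, -0.4, 0.0]
gripper_width: 1.0
round_weight_mid 0.86 [0.583 0.181 0.155] [314, 187]
round_weight_mid 0.58 [0.595 0.272 0.029] [252, 152]
square_weight_mid 0.73 [0.639 0.183 0.122] [317, 127]
0.16 2068 [0.5471 0.1568 0.1603] [0.695  0.2059 0.176 ] [0.6276 0.1833 0.1726]
0.178 325 [0.5395 0.1717 0.178 ] [0.6455 0.191  0.184 ] [0.5858 0.1814 0.179 ]
0.1845 45 [0.5396 0.1734 0.1845] [0.5467 0.1801 0.1879] [0.5435 0.177  0.1858]
```

View pics/w3.png

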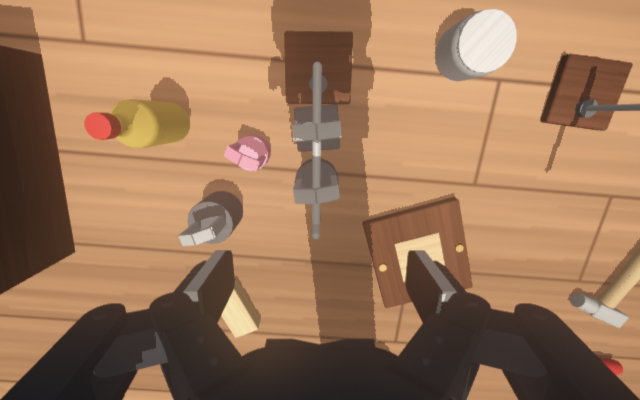

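The wrist view shows the round loop at (315,188), the square loop at (316,130), the tip at (316,236), and the pink and loose weights well to the left. I'll get the exact loop centres and then descend.

Run:
```python
from h import *
np.set_printoptions(precision=4,suppress=True)
X=np.load('w3.npz')['X']
for n,x0 in(('round',.582),('square',.641)):
    m=(abs(X[...,0]-x0)<.022)&(abs(X[...,1]-.182)<.03)&(X[...,2]>.155)
    B=X[m];yo=abs(B[:,1]-.182);B=B[yo>.008]
    r=cv2.minAreaRect(B[:,:2].astype(np.float32));print(n,len(B),r,np.median(B,0),B.min(0),B.max(0))
go(.5815,.1805,.200,4.5);go(.5815,.1805,.136,4.5)
```

```text
round 11711 ((0.5877788662910461, 0.1803131252527237), (0.03132092207670212, 0.06067534163594246), 11.38513469696045) [0.5957 0.1732 0.3873] [0.5683 0.152  0.1551] [0.6036 0.212  0.4   ]
square 494 ((0.6382572054862976, 0.18372106552124023), (0.014010936953127384, 0.043905243277549744), 8.951875686645508) [0.6385 0.1917 0.1736] [0.628  0.1616 0.1597] [0.6483 0.2059 0.1783]
d [ 0.001  -0.0035  0.1013] w [ 0.   -0.08  0.22]
d [ 0.0009 -0.0035  0.1653] w [ 0.   -0.08  0.22]
```

Run:
```python
from h import *
np.set_printoptions(precision=4,suppress=True)
X=np.load('w3.npz')['X']
m=(abs(X[...,0]-.58)<.022)&(abs(X[...,1]-.181)<.03)&(X[...,2]>.155)&(X[...,2]<.19)
B=X[m];B=B[abs(B[:,1]-.181)>.008]
print(len(B),cv2.minAreaRect(B[:,:2].astype(np.float32)),np.median(B,0),B.min(0),B.max(0))
b=X[(X[...,0]>.55)&(X[...,0]<.69)&(abs(X[...,1]-.182)<.012)&(X[...,2]>.165)&(X[...,2]<.177)]
l=cv2.fitLine(b[:,:2].astype(np.float32),cv2.DIST_HUBER,0,.01,.01).ravel();print(l,np.degrees(np.arctan2(l[1],l[0])))
```

```text
474 ((0.5792970061302185, 0.1795050948858261), (0.014745824038982391, 0.04392527788877487), 10.855378150939941) [0.5809 0.1714 0.1732] [0.5683 0.1568 0.1551] [0.5904 0.2024 0.1783]
[0.9986 0.0525 0.6132 0.1821] 3.0082917
```

Round loop at (0.580, 0.180), top 0.178, size 14×44 mm: all as described. Descending and closing.

```bash
python3 -m pendant '[{"wx":0,"wy":0,"wz":-2.5,"dx":-0.001,"dy":-0.003,"dz":0.04,"hand":1},{"wx":0,"wy":0,"wz":-2.5,"dx":-0.001,"dy":-0.003,"dz":0.07,"hand":1},{"wx":0,"wy":0,"wz":-2.5,"dx":-0.001,"dy":-0.003,"dz":0.1,"hand":1},{"wx":0,"wy":0,"wz":-2.5,"dx":-0.001,"dy":-0.003,"dz":0.125,"hand":1},{"wx":0,"wy":0,"wz":-2.5,"dx":-0.001,"dy":-0.003,"dz":0.15,"hand":1},{"wx":0,"wy":0,"wz":-2.5,"dx":-0.001,"dy":-0.003,"dz":0.165,"hand":1},{"wx":0,"wy":0,"wz":-2.5,"dx":-0.001,"dy":-0.003,"dz":0.165,"hand":1},{"wx":0,"wy":0,"wz":-2.5,"dx":-0.001,"dy":-0.003,"dz":0.165,"hand":1}]'
python3 -m pendant '[{"wx":0,"wy":0,"wz":0,"dx":0,"dy":0,"dz":0,"hand":-1},{"wx":0,"wy":0,"wz":0,"dx":0,"dy":0,"dz":0,"hand":-1},{"wx":0,"wy":0,"wz":0,"dx":0,"dy":0,"dz":0,"hand":-1},{"wx":0,"wy":0,"wz":0,"dx":0,"dy":0,"dz":0,"hand":-1},{"wx":0,"wy":0,"wz":0,"dx":0,"dy":0,"dz":0,"hand":-1},{"wx":0,"wy":0,"wz":0,"dx":0,"dy":0,"dz":0,"hand":-1},{"wx":0,"wy":0,"wz":0,"dx":0,"dy":0,"dz":0,"hand":-1},{"wx":0,"wy":0,"wz":0,"dx":0,"dy":0,"dz":0,"hand":-1},{"wx":0,"wy":0,"wz":0,"dx":0,"dy":0,"dz":0,"hand":-1},{"wx":0,"wy":0,"wz":0,"dx":0,"dy":0,"dz":0,"hand":-1}]'
python3 - <<'E'
from h import *
go(.580,.180,.164,7)
go(.500,.173,.164,7)
E
```

```text
time: 3.93
tool_pos: [0.579, 0.1803, 0.1352]
tool_rot: [0.0, 0.998, 0.063, -0.001]
contact_force: [0.4, -0.5, 0.0]
gripper_width: 0.998
time: 4.77
tool_pos: [0.5809, 0.1808, 0.1375]
tool_rot: [0.0, 0.998, 0.064, 0.002]
contact_force: [0.2, -2.7, 6.0]
gripper_width: 0.506
d [-0.0009  0.0007 -0.0265] w [ 0.04 -0.2   0.32]
d [-0.0811 -0.0025 -0.0268] w [ 0.04 -0.2   0.32]
```

Grip is 0.506 × 85 = 43 mm, as expected for the loop. Lift 28 mm and check the load.

```bash
python3 -m pendant '[{"wx":0,"wy":0,"wz":0,"dx":0,"dy":0,"dz":-0.01,"hand":-1},{"wx":0,"wy":0,"wz":0,"dx":0,"dy":0,"dz":-0.02,"hand":-1},{"wx":0,"wy":0,"wz":0,"dx":0,"dy":0,"dz":-0.028,"hand":-1},{"wx":0,"wy":0,"wz":0,"dx":0,"dy":0,"dz":-0.028,"hand":-1},{"wx":0,"wy":0,"wz":0,"dx":0,"dy":0,"dz":-0.028,"hand":-1}]'
python3 - <<'E'
from h import *
go(.580,.180,.164,7)
go(.500,.173,.164,7)
E
```

```text
time: 5.18
tool_pos: [0.5796, 0.1812, 0.1638]
tool_rot: [-0.0, 0.998, 0.064, 0.0]
contact_force: [-0.4, 0.2, -4.9]
gripper_width: 0.509
d [ 0.0002  0.0012 -0.0002] w [-0.01 -0.04  0.33]
d [-0.08   -0.002  -0.0003] w [-0.01 -0.04  0.33]
```

Load is about 4.9 N, so it is carried. Draw it out along the bar, clear of the tip.

```bash
python3 -m pendant '[{"wx":0,"wy":0,"wz":0,"dx":-0.02,"dy":-0.001,"dz":0,"hand":-1},{"wx":0,"wy":0,"wz":0,"dx":-0.04,"dy":-0.002,"dz":0,"hand":-1},{"wx":0,"wy":0,"wz":0,"dx":-0.06,"dy":-0.003,"dz":0,"hand":-1},{"wx":0,"wy":0,"wz":0,"dx":-0.08,"dy":-0.004,"dz":0,"hand":-1},{"wx":0,"wy":0,"wz":0,"dx":-0.095,"dy":-0.005,"dz":0,"hand":-1},{"wx":0,"wy":0,"wz":0,"dx":-0.095,"dy":-0.005,"dz":0,"hand":-1}]'
python3 - <<'E'
from h import *
go(.49,-.1732,.164,-2.6)
E
```

```text
time: 5.68
tool_pos: [0.4814, 0.1738, 0.1617]
tool_rot: [0.0, 0.998, 0.064, -0.002]
contact_force: [0.5, 0.2, -4.6]
gripper_width: 0.502
d [-0.0359  0.3452 -0.0022] w [0.02 0.23 9.96]
```

```bash
python3 -m pendant '[{"wx":0,"wy":0,"wz":1,"dx":-0.003,"dy":0.03,"dz":-0.002,"hand":-1},{"wx":0,"wy":0,"wz":3,"dx":-0.007,"dy":0.065,"dz":-0.002,"hand":-1},{"wx":0,"wy":0,"wz":4,"dx":-0.011,"dy":0.1,"dz":-0.002,"hand":-1},{"wx":0,"wy":0,"wz":5,"dx":-0.015,"dy":0.135,"dz":-0.002,"hand":-1},{"wx":0,"wy":0,"wz":6,"dx":-0.018,"dy":0.17,"dz":-0.002,"hand":-1},{"wx":0,"wy":0,"wz":7,"dx":-0.022,"dy":0.205,"dz":-0.002,"hand":-1},{"wx":0,"wy":0,"wz":8,"dx":-0.025,"dy":0.24,"dz":-0.002,"hand":-1},{"wx":0,"wy":0,"wz":9,"dx":-0.029,"dy":0.275,"dz":-0.002,"hand":-1},{"wx":0,"wy":0,"wz":10,"dx":-0.033,"dy":0.31,"dz":-0.002,"hand":-1},{"wx":0,"wy":0,"wz":10,"dx":-0.036,"dy":0.335,"dz":-0.002,"hand":-1},{"wx":0,"wy":0,"wz":10,"dx":-0.036,"dy":0.345,"dz":-0.002,"hand":-1},{"wx":0,"wy":0,"wz":10,"dx":-0.036,"dy":0.345,"dz":-0.002,"hand":-1},{"wx":0,"wy":0,"wz":10,"dx":-0.036,"dy":0.345,"dz":-0.002,"hand":-1}]'
python3 - <<'E'
from h import *
np.set_printoptions(precision=4,suppress=True)
p,d,X,P,f,c=grab('wrist');save('w4.png',p)
m=(X[...,0]>.53)&(X[...,0]<.72)&(X[...,1]>-.23)&(X[...,1]<-.13)
b=X[m&(X[...,2]>.165)&(X[...,2]<.178)]
print(len(b),b.min(0),b.max(0))
if len(b):
    l=cv2.fitLine(b[:,:2].astype(np.float32),cv2.DIST_HUBER,0,.01,.01).ravel();print(l,np.degrees(np.arctan2(l[1],l[0])))
t=X[m&(X[...,2]>.18)&(X[...,2]<.19)];print(len(t),t.mean(0))
go(.60,-.178,.164,-2.6)
E
```

```text
time: 6.77
tool_pos: [0.4928, -0.1728, 0.1648]
tool_rot: [-0.001, 1.0, -0.024, -0.0]
contact_force: [0.1, 1.4, -4.4]
gripper_width: 0.504
2911 [ 0.5437 -0.183   0.1685] [ 0.6096 -0.1722  0.1779]
[ 0.9988 -0.0497  0.5794 -0.1777] -2.8467422
350 [ 0.5425 -0.1758  0.1848]
d [0.1074 0.0009 0.0006] w [-0.07  0.05 -0.06]
```

View pics/w4.png

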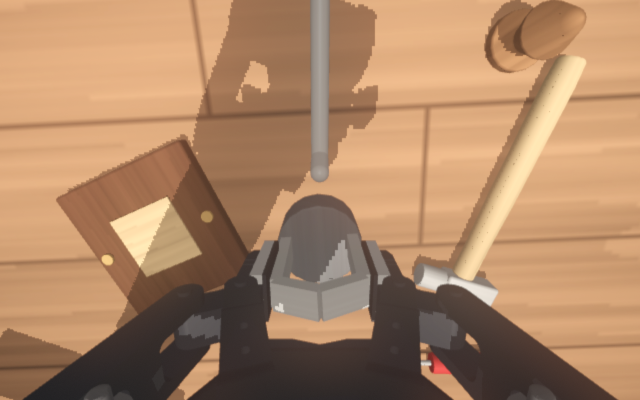

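The wrist view shows the spare bar at column 320 with its tip at (320,172), and the held loop centred at (321,285), so they are in line. Push on, lower, and check.

```bash
python3 -m pendant '[{"wx":0,"wy":0,"wz":0,"dx":0.02,"dy":0,"dz":0,"hand":-1},{"wx":0,"wy":0,"wz":0,"dx":0.04,"dy":0,"dz":0,"hand":-1},{"wx":0,"wy":0,"wz":0,"dx":0.06,"dy":0.0005,"dz":0,"hand":-1},{"wx":0,"wy":0,"wz":0,"dx":0.08,"dy":0.001,"dz":0,"hand":-1},{"wx":0,"wy":0,"wz":0,"dx":0.1,"dy":0.001,"dz":0,"hand":-1},{"wx":0,"wy":0,"wz":0,"dx":0.115,"dy":0.001,"dz":0,"hand":-1},{"wx":0,"wy":0,"wz":0,"dx":0.115,"dy":0.001,"dz":0,"hand":-1},{"wx":0,"wy":0,"wz":0,"dx":0.115,"dy":0.001,"dz":0.01,"hand":-1},{"wx":0,"wy":0,"wz":0,"dx":0.115,"dy":0.001,"dz":0.02,"hand":-1},{"wx":0,"wy":0,"wz":0,"dx":0.115,"dy":0.001,"dz":0.025,"hand":-1},{"wx":0,"wy":0,"wz":0,"dx":0.115,"dy":0.001,"dz":0.028,"hand":-1},{"wx":0,"wy":0,"wz":0,"dx":0.115,"dy":0.001,"dz":0.028,"hand":-1}]'
```

```text
time: 7.82
tool_pos: [0.6066, -0.1783, 0.1376]
tool_rot: [-0.001, 1.0, -0.023, -0.001]
contact_force: [-2.8, 3.4, 0.3]
gripper_width: 0.506
```

The bar now takes the weight. Open slowly, then lift away.

```bash
python3 -m pendant '[{"wx":0,"wy":0,"wz":0,"dx":0,"dy":0,"dz":0,"hand":0.2},{"wx":0,"wy":0,"wz":0,"dx":0,"dy":0,"dz":0,"hand":0.4},{"wx":0,"wy":0,"wz":0,"dx":0,"dy":0,"dz":0,"hand":1},{"wx":0,"wy":0,"wz":0,"dx":0,"dy":0,"dz":0,"hand":1},{"wx":0,"wy":0,"wz":0,"dx":0,"dy":0,"dz":0,"hand":1},{"wx":0,"wy":0,"wz":0,"dx":0,"dy":0,"dz":0,"hand":1},{"wx":0,"wy":0,"wz":0,"dx":0,"dy":0,"dz":0,"hand":1},{"wx":0,"wy":0,"wz":0,"dx":0,"dy":0,"dz":0,"hand":1},{"wx":0,"wy":0,"wz":0,"dx":0,"dy":0,"dz":-0.02,"hand":1},{"wx":0,"wy":0,"wz":0,"dx":0,"dy":0,"dz":-0.05,"hand":1},{"wx":0,"wy":0,"wz":0,"dx":0,"dy":0,"dz":-0.09,"hand":1},{"wx":0,"wy":0,"wz":0,"dx":0,"dy":0,"dz":-0.13,"hand":1},{"wx":0,"wy":0,"wz":0,"dx":0,"dy":0,"dz":-0.165,"hand":1},{"wx":0,"wy":0,"wz":0,"dx":0,"dy":0,"dz":-0.165,"hand":1},{"wx":0,"wy":0,"wz":0,"dx":0,"dy":0,"dz":-0.165,"hand":1}]'
python3 - <<'E'
from h import *
np.set_printoptions(precision=4,suppress=True)
p,d,X,P,f,c=grab('wrist');save('w5.png',p)
for r in finder.look_for('wrist','round_weight_mid')[:2]:print('wrist',round(r['score'],2),np.round(r['position'],3),proj(r['position'],P,f,c))
p,d,X,P,f,c=grab('top')
m=(abs(X[...,0]-.64)<.022)&(abs(X[...,1]-.184)<.03)&(X[...,2]>.155)&(X[...,2]<.19)
B=X[m];B=B[abs(B[:,1]-.184)>.008];print('sq',cv2.minAreaRect(B[:,:2].astype(np.float32)))
go(.639,.1835,.30,6.5)
E
```

```text
time: 9.07
tool_pos: [0.6091, -0.1798, 0.3066]
tool_rot: [0.001, 1.0, -0.023, 0.003]
contact_force: [-0.2, 0.1, -0.7]
gripper_width: 1.002
wrist 0.95 [0.588 0.254 0.027] [28, 195]
wrist 0.82 [ 0.61  -0.179  0.154] [317, 187]
sq ((0.6363921165466309, 0.1838277131319046), (0.01479300856590271, 0.044227518141269684), 9.256783485412598)
d [ 0.015  -0.3636  0.0005] w [-0.08  0.17 -9.18]
```

View pics/w5.png

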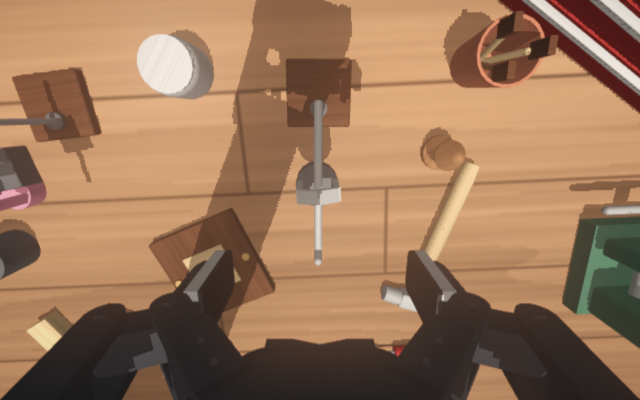

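The round weight hangs at (318,190) on the spare bar, measured at (0.610, -0.179), midway between tip and post. Now over to the square one.

```bash
python3 -m pendant '[{"wx":0,"wy":0,"wz":-2,"dx":0.003,"dy":-0.04,"dz":0,"hand":1},{"wx":0,"wy":0,"wz":-5,"dx":0.006,"dy":-0.08,"dz":0,"hand":1},{"wx":0,"wy":0,"wz":-9,"dx":0.014,"dy":-0.364,"dz":0,"hand":1},{"wx":0,"wy":0,"wz":-9,"dx":0.014,"dy":-0.364,"dz":0,"hand":1},{"wx":0,"wy":0,"wz":-9,"dx":0.014,"dy":-0.364,"dz":0,"hand":1},{"wx":0,"wy":0,"wz":-9,"dx":0.014,"dy":-0.364,"dz":0,"hand":1},{"wx":0,"wy":0,"wz":-9,"dx":0.014,"dy":-0.364,"dz":0,"hand":1},{"wx":0,"wy":0,"wz":-9,"dx":0.014,"dy":-0.364,"dz":0,"hand":1},{"wx":0,"wy":0,"wz":-9,"dx":0.014,"dy":-0.364,"dz":0,"hand":1},{"wx":0,"wy":0,"wz":-9,"dx":0.014,"dy":-0.364,"dz":0,"hand":1},{"wx":0,"wy":0,"wz":-9,"dx":0.014,"dy":-0.364,"dz":0,"hand":1},{"wx":0,"wy":0,"wz":-9,"dx":0.014,"dy":-0.364,"dz":0,"hand":1},{"wx":0,"wy":0,"wz":-9,"dx":0.014,"dy":-0.364,"dz":0,"hand":1}]'
python3 - <<'E'
from h import *
np.set_printoptions(precision=4,suppress=True)
p,d,X,P,f,c=grab('wrist')
for r in finder.look_for('wrist','square_weight_mid')[:2]:print(round(r['score'],2),np.round(r['position'],3),proj(r['position'],P,f,c))
m=(abs(X[...,0]-.638)<.022)&(abs(X[...,1]-.184)<.03)&(X[...,2]>.155)&(X[...,2]<.19)
B=X[m];B=B[abs(B[:,1]-.184)>.008];print('sq',cv2.minAreaRect(B[:,:2].astype(np.float32)))
go(.638,.1838,.136,7)
E
```

```text
time: 10.3
tool_pos: [0.6384, 0.1824, 0.301]
tool_rot: [0.0, 0.999, 0.054, -0.001]
contact_force: [-0.7, -0.1, -0.4]
gripper_width: 1.0
0.6 [0.642 0.184 0.134] [318, 180]
sq ((0.6383239030838013, 0.18374718725681305), (0.0145031763240695, 0.04399239644408226), 8.919816970825195)
d [-0.0004 -0.0017  0.1659] w [ 0.01  0.04 -0.79]
```

```bash
python3 -m pendant '[{"wx":0,"wy":0,"wz":-2,"dx":0,"dy":-0.0015,"dz":0.04,"hand":1},{"wx":0,"wy":0,"wz":-2,"dx":0,"dy":-0.0015,"dz":0.07,"hand":1},{"wx":0,"wy":0,"wz":-2,"dx":0,"dy":-0.0015,"dz":0.1,"hand":1},{"wx":0,"wy":0,"wz":-2,"dx":0,"dy":-0.0015,"dz":0.125,"hand":1},{"wx":0,"wy":0,"wz":-2,"dx":0,"dy":-0.0015,"dz":0.15,"hand":1},{"wx":0,"wy":0,"wz":-2,"dx":0,"dy":-0.0015,"dz":0.165,"hand":1},{"wx":0,"wy":0,"wz":-2,"dx":0,"dy":-0.0015,"dz":0.165,"hand":1},{"wx":0,"wy":0,"wz":-2,"dx":0,"dy":-0.0015,"dz":0.165,"hand":1},{"wx":0,"wy":0,"wz":-2,"dx":0,"dy":-0.0015,"dz":0.165,"hand":-1},{"wx":0,"wy":0,"wz":-2,"dx":0,"dy":-0.0015,"dz":0.165,"hand":-1},{"wx":0,"wy":0,"wz":-2,"dx":0,"dy":-0.0015,"dz":0.165,"hand":-1},{"wx":0,"wy":0,"wz":-2,"dx":0,"dy":-0.0015,"dz":0.165,"hand":-1},{"wx":0,"wy":0,"wz":-2,"dx":0,"dy":-0.0015,"dz":0.165,"hand":-1},{"wx":0,"wy":0,"wz":-2,"dx":0,"dy":-0.0015,"dz":0.165,"hand":-1},{"wx":0,"wy":0,"wz":-2,"dx":0,"dy":-0.0015,"dz":0.165,"hand":-1},{"wx":0,"wy":0,"wz":-2,"dx":0,"dy":-0.0015,"dz":0.165,"hand":-1}]'
python3 -m pendant '[{"wx":0,"wy":0,"wz":0,"dx":0,"dy":0,"dz":-0.01,"hand":-1},{"wx":0,"wy":0,"wz":0,"dx":0,"dy":0,"dz":-0.02,"hand":-1},{"wx":0,"wy":0,"wz":0,"dx":0,"dy":0,"dz":-0.028,"hand":-1},{"wx":0,"wy":0,"wz":0,"dx":0,"dy":0,"dz":-0.028,"hand":-1},{"wx":0,"wy":0,"wz":0,"dx":0,"dy":0,"dz":-0.028,"hand":-1}]'
python3 -c "
from h import *
go(.481,.1745,.164,8.4)"
```

```text
time: 11.73
tool_pos: [0.64, 0.1851, 0.1396]
tool_rot: [0.0, 0.997, 0.073, 0.002]
contact_force: [0.4, -0.9, 5.9]
gripper_width: 0.502
time: 12.15
tool_pos: [0.6388, 0.1853, 0.166]
tool_rot: [-0.0, 0.997, 0.073, 0.001]
contact_force: [-0.4, -0.1, -3.7]
gripper_width: 0.505
d [-0.1577 -0.0121  0.0018] w [-0.01 -0.06 -0.07]
```

Held: 43 mm opening and 3.7–5 N load. Draw it off along the bar, 158 mm.

```bash
python3 -m pendant '[{"wx":0,"wy":0,"wz":0,"dx":-0.02,"dy":-0.0015,"dz":0.001,"hand":-1},{"wx":0,"wy":0,"wz":0,"dx":-0.04,"dy":-0.003,"dz":0.001,"hand":-1},{"wx":0,"wy":0,"wz":0,"dx":-0.06,"dy":-0.0045,"dz":0.001,"hand":-1},{"wx":0,"wy":0,"wz":0,"dx":-0.08,"dy":-0.006,"dz":0.001,"hand":-1},{"wx":0,"wy":0,"wz":0,"dx":-0.1,"dy":-0.0075,"dz":0.001,"hand":-1},{"wx":0,"wy":0,"wz":0,"dx":-0.12,"dy":-0.009,"dz":0.001,"hand":-1},{"wx":0,"wy":0,"wz":0,"dx":-0.14,"dy":-0.0105,"dz":0.001,"hand":-1},{"wx":0,"wy":0,"wz":0,"dx":-0.157,"dy":-0.012,"dz":0.001,"hand":-1},{"wx":0,"wy":0,"wz":0,"dx":-0.157,"dy":-0.012,"dz":0.001,"hand":-1},{"wx":0,"wy":0,"wz":0,"dx":-0.157,"dy":-0.012,"dz":0.001,"hand":-1}]'
python3 - <<'E'
from h import *
p,d,X,P,f,c=grab('wrist');save('w6.png',p)
m=(X[...,2]>.145)&(X[...,2]<.225)&(abs(X[...,0]-.48)<.04)&(abs(X[...,1]-.175)<.012)
B=X[m];T=tool();L=(B-T[:3,3])@T[:3,:3]
print(len(B),np.round(L.min(0),3),np.round(np.median(L,0),3),np.round(L.max(0),3))
go(.447,.0017,.11,8.4)
E
```

```text
time: 12.98
tool_pos: [0.4806, 0.1743, 0.1637]
tool_rot: [0.0, 0.997, 0.073, -0.0]
contact_force: [0.4, 0.1, -3.0]
gripper_width: 0.506
5071 [-0.025 -0.015 -0.041] [ 0.    -0.001  0.016] [0.021 0.014 0.019]
d [-0.0591  0.1658  0.0541] w [ 0.   -0.01 -0.07]
```

View pics/w6.png

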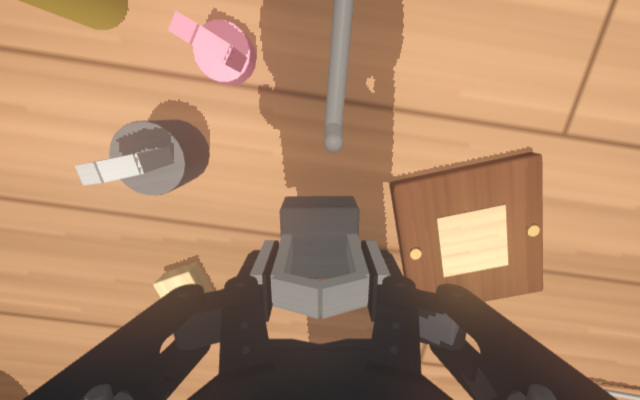

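The square weight is clear of the hook (block front at (320,215)) and hangs straight. The patch is now fully lit, with corners near (438,218), (505,205), (508,262) and (443,276), so I'll measure its centre a second time.

Run:
```python
from h import *
p,d,X,P,f,c=grab('wrist')
hsv=cv2.cvtColor(p,cv2.COLOR_RGB2HSV)
m=np.zeros(p.shape[:2],np.uint8);cv2.fillPoly(m,[np.array([(432,212),(512,198),(515,268),(437,283)])],1)
b=(m>0)&(hsv[...,2]>190)
print(b.sum(),cv2.minAreaRect(X[b][:,:2].astype(np.float32)),X[b].mean(0))
go(.447,.0017,.12,8.4)
```

```text
4110 ((0.44567573070526123, 0.0014554895460605621), (0.07286177575588226, 0.07240961492061615), 21.290912628173828) [nan nan nan]
d [-0.0594  0.1658  0.0442] w [ 0.   -0.02 -0.08]
```

The two patch measurements agree: (0.4456, 0.0013) and (0.4457, 0.0015). Move over it, then lower.

```bash
python3 -m pendant '[{"wx":0,"wy":0,"wz":0,"dx":-0.01,"dy":0.028,"dz":0,"hand":-1},{"wx":0,"wy":0,"wz":0,"dx":-0.02,"dy":0.056,"dz":0,"hand":-1},{"wx":0,"wy":0,"wz":0,"dx":-0.03,"dy":0.084,"dz":0.01,"hand":-1},{"wx":0,"wy":0,"wz":0,"dx":-0.04,"dy":0.112,"dz":0.02,"hand":-1},{"wx":0,"wy":0,"wz":0,"dx":-0.05,"dy":0.14,"dz":0.03,"hand":-1},{"wx":0,"wy":0,"wz":0,"dx":-0.0595,"dy":0.166,"dz":0.044,"hand":-1},{"wx":0,"wy":0,"wz":0,"dx":-0.0595,"dy":0.166,"dz":0.054,"hand":-1},{"wx":0,"wy":0,"wz":0,"dx":-0.0595,"dy":0.166,"dz":0.064,"hand":-1},{"wx":0,"wy":0,"wz":0,"dx":-0.0595,"dy":0.166,"dz":0.074,"hand":-1},{"wx":0,"wy":0,"wz":0,"dx":-0.0595,"dy":0.166,"dz":0.084,"hand":-1},{"wx":0,"wy":0,"wz":0,"dx":-0.0595,"dy":0.166,"dz":0.09,"hand":-1},{"wx":0,"wy":0,"wz":0,"dx":-0.0595,"dy":0.166,"dz":0.09,"hand":-1},{"wx":0,"wy":0,"wz":0,"dx":-0.0595,"dy":0.166,"dz":0.09,"hand":-1}]'
python3 -c "
from h import *
go(.447,.0017,.06,8.4)"
```

```text
time: 14.17
tool_pos: [0.4466, 0.0021, 0.074]
tool_rot: [-0.0, 0.997, 0.073, -0.0]
contact_force: [0.0, -0.3, -3.8]
gripper_width: 0.506
d [0.0004 0.0005 0.014 ] w [-0.02  0.05 -0.  ]
```

Lower in 1 mm steps to the expected contact height.

```bash
python3 -m pendant '[{"wx":0,"wy":0,"wz":0,"dx":0.0005,"dy":0.0005,"dz":0.003,"hand":-1},{"wx":0,"wy":0,"wz":0,"dx":0.0005,"dy":0.0005,"dz":0.006,"hand":-1},{"wx":0,"wy":0,"wz":0,"dx":0.0005,"dy":0.0005,"dz":0.008,"hand":-1},{"wx":0,"wy":0,"wz":0,"dx":0.0005,"dy":0.0005,"dz":0.009,"hand":-1},{"wx":0,"wy":0,"wz":0,"dx":0.0005,"dy":0.0005,"dz":0.01,"hand":-1},{"wx":0,"wy":0,"wz":0,"dx":0.0005,"dy":0.0005,"dz":0.011,"hand":-1},{"wx":0,"wy":0,"wz":0,"dx":0.0005,"dy":0.0005,"dz":0.011,"hand":-1},{"wx":0,"wy":0,"wz":0,"dx":0.0005,"dy":0.0005,"dz":0.011,"hand":-1}]'
```

```text
time: 14.83
tool_pos: [0.4472, 0.001, 0.0634]
tool_rot: [0.0, 0.997, 0.073, 0.0]
contact_force: [-1.1, -0.6, -3.4]
gripper_width: 0.501
```

```bash
python3 -m pendant '[{"wx":0,"wy":0,"wz":0,"dx":0,"dy":0,"dz":0.001,"hand":-1},{"wx":0,"wy":0,"wz":0,"dx":0,"dy":0,"dz":0.001,"hand":-1},{"wx":0,"wy":0,"wz":0,"dx":0,"dy":0,"dz":0.002,"hand":-1},{"wx":0,"wy":0,"wz":0,"dx":0,"dy":0,"dz":0.002,"hand":-1},{"wx":0,"wy":0,"wz":0,"dx":0,"dy":0,"dz":0.002,"hand":-1}]'
```

```text
time: 15.25
tool_pos: [0.4476, 0.001, 0.0633]
tool_rot: [-0.0, 0.997, 0.073, -0.0]
contact_force: [-7.3, 1.2, 10.4]
gripper_width: 0.499
```

In contact at about 15 N. Ease back 1 mm, open, and retreat.

```bash
python3 -m pendant '[{"wx":0,"wy":0,"wz":0,"dx":0,"dy":0,"dz":-0.001,"hand":-1},{"wx":0,"wy":0,"wz":0,"dx":0,"dy":0,"dz":-0.001,"hand":-1},{"wx":0,"wy":0,"wz":0,"dx":0,"dy":0,"dz":-0.001,"hand":0.2},{"wx":0,"wy":0,"wz":0,"dx":0,"dy":0,"dz":-0.001,"hand":0.4},{"wx":0,"wy":0,"wz":0,"dx":0,"dy":0,"dz":-0.001,"hand":1},{"wx":0,"wy":0,"wz":0,"dx":0,"dy":0,"dz":-0.001,"hand":1},{"wx":0,"wy":0,"wz":0,"dx":0,"dy":0,"dz":-0.001,"hand":1},{"wx":0,"wy":0,"wz":0,"dx":0,"dy":0,"dz":-0.001,"hand":1},{"wx":0,"wy":0,"wz":0,"dx":0,"dy":0,"dz":-0.001,"hand":1},{"wx":0,"wy":0,"wz":0,"dx":0,"dy":0,"dz":-0.001,"hand":1},{"wx":0,"wy":0,"wz":0,"dx":0,"dy":0,"dz":-0.02,"hand":1},{"wx":0,"wy":0,"wz":0,"dx":0,"dy":0,"dz":-0.05,"hand":1},{"wx":0,"wy":0,"wz":0,"dx":0,"dy":0,"dz":-0.09,"hand":1},{"wx":0,"wy":0,"wz":0,"dx":0,"dy":0,"dz":-0.13,"hand":1},{"wx":0,"wy":0,"wz":0,"dx":0,"dy":0,"dz":-0.17,"hand":1},{"wx":0,"wy":0,"wz":0,"dx":0,"dy":0,"dz":-0.2,"hand":1},{"wx":0,"wy":0,"wz":0,"dx":0,"dy":0,"dz":-0.2,"hand":1},{"wx":0,"wy":0,"wz":0,"dx":0,"dy":0,"dz":-0.2,"hand":1}]'
python3 - <<'E'
from h import *
np.set_printoptions(precision=4,suppress=True)
p,d,X,P,f,c=grab('wrist');save('w7.png',p)
for r in finder.look_for('wrist','square_weight_mid')[:1]:print(round(r['score'],2),np.round(r['position'],3))
n=(abs(X[...,0]-.446)<.05)&(abs(X[...,1]-.0015)<.05)
for a,b in((.04,.052),(.09,.11)):
    B=X[n&(X[...,2]>a)&(X[...,2]<b)]
    if len(B):print(a,len(B),cv2.minAreaRect(B[:,:2].astype(np.float32)),np.median(B,0))
p,d,X,P,f,c=grab('scene')
for t in('round_weight_mid','square_weight_mid'):
    for r in finder.look_for('scene',t)[:2]:print(t,round(r['score'],2),np.round(r['position'],3))
E
```

```text
time: 16.75
tool_pos: [0.4484, 0.0008, 0.2641]
tool_rot: [0.001, 0.997, 0.073, 0.003]
contact_force: [-0.4, 0.4, -1.5]
gripper_width: 0.999
0.74 [0.45  0.002 0.048]
0.04 774 ((0.4469110667705536, 0.0001582801342010498), (0.045900605618953705, 0.04530042037367821), 7.962281227111816) [0.4576 0.0015 0.047 ]
0.09 552 ((0.4465593993663788, 0.0004680473357439041), (0.014416891150176525, 0.04320443049073219), 7.885090351104736) [0.4472 0.0006 0.0987]
round_weight_mid 0.6 [ 0.611 -0.189  0.122]
round_weight_mid 0.57 [0.595 0.267 0.03 ]
square_weight_mid 0.68 [ 0.449 -0.009  0.047]
```

View pics/w7.png

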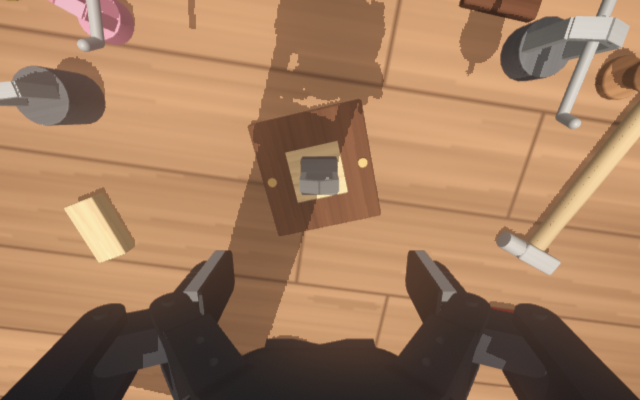

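The square weight stands upright in the patch at (319,172). Block and loop centres agree at (0.447, 0.000), about 2 mm from the patch's middle. The round weight still hangs at (565,40). Handing in.

```bash
python3 -c "
from plant import job
print(job.job_done())"
```

```text
the job is handed in; nothing more can be done
None
```

I hung the round weight on the spare hook, then took the square weight off the full hook and set it on the veneer patch. The job was handed in at about 17 s, and the simulator gave no verdict.

**Round weight:** it hangs at about (0.610, -0.179), roughly midway between the spare hook's tip and post. A last scene picture found it still there.

**Square weight:** it stands upright about 2 mm from the patch's middle. Its block and loop centres agree to within 1 mm. It met the panel at about 15 N, worked out from the wrist force, against the 80 N limit. The gripper ended about 0.2 m above it, open and touching nothing.

**Checks that failed or disagreed:**
- The first move call was refused because rows need all seven keys. Nothing moved.
- The first patch measurement, from the scene and top cameras, was about 2 cm off because the patch was partly in shadow. I used the wrist camera's two readings instead, which agreed within 1 mm.
- The loops' measured turn of 9–11° disagreed with the bar's 3–5°. I gripped at 7–8°, which caused no trouble.
- The last scene reading put the round weight's y at -0.189 against -0.179 from the wrist camera. I put this down to that camera seeing only one side of it.

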